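# Crank the vise onto a glued block and start the timer

## Task

Crank the vise handle clockwise until the jaw has pushed the glued wooden block back against the rear jaw and grips it firmly, the handle clearly stiffer than when running free, but do not force it further, or the fresh joints are crushed; let go of the crank. Then start the glue timer: press the red key fully down and let it up, then the green key. Leave the block seated flat on the vise bed, and leave the other things on the bench where they are.

Things in the scene. Friction and masses are not known exactly. Their poses are not given: they have to be found in the camera images.
- vise: Blue bench vise bolted down, 285 x 170 mm, bed top 40 mm above the bench. Origin: centre of its underside. x runs along the screw, from the crank (-x end, towards the robot) to the rear jaw; y left, z up. The rear jaw, 40 thick, is bolted to the bed anew for each job (clamping face between x = +55 and +85 mm) and is not reported.
- crank_axis (a point): Point on the crank's turning axis (95 mm above the bench, parallel to the vise's x), level with the middle of the handle: the centre of the handle's vertical circle, 215 mm from the vise's origin on its -x side. Clockwise as seen from the robot (top goes to the vise's -y side) closes the vise: 20 mm of jaw travel per turn, 1.5 to 4 turns to close.
- crank: The crank: steel arm from the axis to the handle pin. Origin on the axis in the arm's plane, 155 mm from the vise's origin; its z points to the pin. Starts at any angle, stays where left. Running free it takes 3 to 6 N at the handle; once the block is pinched each newton more clamps with about 17 N. About 3 N more than free is firm; over 9 N more crushes.
- handle_grip (a point): Middle of the crank handle, on its centre line: black cylinder with red ends, 22 mm diameter, 85 long, parallel to the axis and 55 mm from it, standing out towards the robot. The crank arm is 60 mm beyond this point (+x of the vise). It spins freely on its pin, so a gripper holding it need not turn while carrying it round (lowest point 40 mm above the bench).
- jaw: Moving blue jaw, 40 thick, 130 wide, 85 high, standing on the vise bed and driven by the crank along the vise's +x. Its steel face plate sits on a black rubber backing that gives about 1 mm per 20 N. Origin: on the bed at the middle of its width, level with the face plate (towards the block) when the rubber is not squeezed.
- block: Freshly glued sandwich of wooden boards with mosaic tiles on its top: 50 thick (its x axis, along the screw), 120 long (y), 90 high, 0.3 to 0.55 kg. Stands loose on the vise bed between the jaws, a little askew. Origin: centre of its underside.
- timer: White bench timer, 110 (x) x 150 (y) x 34 high, fixed to the bench, a black display on its far side and two round keys on its near side. Stands to the left or the right of the vise. Origin: centre of its underside.
- red_key_top (a point): Centre of the top of the red key (clears the timer): a round spring push button, 32 mm diameter, pressed straight down, 6 mm travel, 4 N at the bottom. The two keys are 74 mm apart; either may be the left one.
- green_key_top (a point): Centre of the top of the green key (starts the timer): the same kind of button.
- red_key (a joint): How far the red key is down, in m: 0 up, 0.006 fully down.
- green_key (a joint): How far the green key is down, in m: 0 up, 0.006 fully down.
- tile_tray: red plastic tray of mosaic tiles, 110 x 150 x 30 high, loose; a bystander. Origin: centre of its underside
- glue: white glue bottle with blue cap, 76 diameter, 210 high, loose; a bystander. Origin: centre of its underside
- tub: clear plastic tub, 100 diameter, 110 high, loose; a bystander. Origin: centre of its underside
- discs: stack of round wooden blanks, 80 diameter, 48 high, loose; a bystander. Origin: centre of its underside
- cutter: blue knife lying flat, about 165 long, 13 high, loose; a bystander. Origin: centre of its underside
- red_box: small red open box, 75 x 75 x 45 high, loose; a bystander. Origin: centre of its underside
- spatula: spatula lying flat, 180 long, loose; a bystander. Origin: centre of its underside
Mind the look-alikes: they are no part of the job. Leave any pink or turquoise look-alike of the block alone.

How it is judged:
On the way, in this order (a step that is already met when the one before it is completed fails the run):
1. the jaw grips the block firmly (over 25 N), the block square to the vise and flat on its bed, no key pressed (contact force between jaw and block above 25 N and z of block in the frame of vise between 0.036 and 0.044 m and angle between block's own z axis and vertical below 0.06 rad and angle between the x axis of block and the x axis of vise, either way round below 0.06 rad and value of joint each of red_key, green_key below 0.0015 m), for 0.3 s.
2. the red key is pressed fully down (at least 4.5 of 6 mm) with the block still gripped (value of joint red_key above 0.0045 m and contact force between jaw and block above 25 N), for 0.04 s.
3. the red key is up again, and the green key is not yet pressed (value of joint each of red_key, green_key below 0.0015 m), for 0.04 s.
4. the green key is pressed fully down (at least 4.5 of 6 mm) with the block still gripped (value of joint green_key above 0.0045 m and contact force between jaw and block above 25 N), for 0.04 s.
At the end, for the whole second after the job is handed in: The jaw still grips the block with more than 25 N; the block is at rest, flat on the vise bed (within 4 mm of height, 0.06 rad of upright) and square to the vise (within 0.06 rad); both keys are up (all of step 3 and contact force between jaw and block above 25 N and z of block in the frame of vise between 0.036 and 0.044 m and angle between block's own z axis and vertical below 0.06 rad and angle between the x axis of block and the x axis of vise, either way round below 0.06 rad and linear speed of block below 0.01 m/s); the robot touches nothing.
It fails at once if the block is over-squeezed (more than 180 N between jaw and block) (contact force between jaw and block above 180 N).
It fails at once if both keys are pressed at once (value of joint each of red_key, green_key above 0.003 m).
It fails at once if another thing on the bench is moved by more than 20 mm (distance of any of tile_tray, glue, tub, discs, cutter, red_box, spatula from where it was at the start of the episode above 0.02 m).
It also fails if it takes over 67 s, if anything falls off the work surface, if the arm or the gripper's body presses on something with over 40 N, if the wrist force passes 120 N, or if a joint passes its speed limit or range.

## Robot

A 7-joint arm with a two-finger parallel gripper is mounted at the origin on the work surface. World frame = base frame: x ahead of the robot, y to its left, z up, the work surface at z = 0. Lengths are in m, angles in rad, forces in N, time in s.
With the tool pointing down it reaches from about 0.4 to 0.85 m from the base axis. Payload 4.5 kg.
Tool frame: the origin (TCP) lies at the very end of the fingers, on their centre line; the grasp point (between the pads) lies 19 mm behind it (ctrl.grip_point_offset is the distance from the TCP to the grasp point, in m); z points along the fingers, y is the line along which they close (so a half turn about z gives the same grasp; the last joint's range is limited). The gripper opens to 88 mm and grips with 3 to 60 N. Pads are 18 mm wide; open, the fingers measure 123 mm over their backs; the gripper's body (75 mm by 187 mm) begins 45 mm behind the grasp point.
Start: joints at [-1.277, 0.689, -0.195, 1.565, 0.157, 0.902, -0.215], TCP at [0.161, 0.604, 0.239] pointing down, gripper open.
Joint ranges: [-3.01, 3.01], [-0.46, 2.08], [-1.47, 1.51], [0.13, 2.56], [-1, 4.14], [0.04, 2.09], [-2.66, 2.66]. Speed limits (rad/s): [2.57, 2.57, 3.14, 3.14, 3.14, 3.14, 3.14].

## Interface

Orientations are given as a 3x3 rotation matrix whose columns are the frame's x, y, z axes.
In Python, from plant import ctrl, read_camera, camera_params, workorder gives the robot as it stands. The module is installed in compiled form; this text tells all that it offers.
- The arm moves only by the tool apply_moves, never from a script. Its argument "steps" is a list of rows, each an object with "dp": the shift along the tool's x, y, z in units of 0.5 m (1.0 is 0.5 m), a list of three; "twist": the turn, a rotation vector about the tool's x, y, z in units of 90 degrees (1.0 is 90 degrees), a list of three. A call has 1 to 8 rows; each row shifts and turns the commanded pose from where the row before left it, along the tool's axes as they then stand; what a row does not reach is not made up. A row lasts 1/8 s, in which the tool goes at most 62.5 mm and 10.7 degrees, less where a joint would pass 70% of its speed; a pose out of reach is approached as far as the arm can. A call with a number of a shift or a turn outside -1 to 1 is refused whole. A call with a gripper value outside its range is refused whole. "claw" is the gripper's target within -1 to 1 (fully open at 1, half-way at 0, shut at -1), set as the call begins (left out, the last holds). The fingers move at their own pace and stop on an object; "grip_force" is the grip in N (left out, the last holds). Time passes only in rows, so rows that do not move let the fingers close. It gives the time, the measured TCP pose, the force, the opening and the grip force at its end, in the units of the state.
- ctrl.observe(): the state, without advancing time (a new reading comes with each control period).
- read_camera(name): name is "side" or "top" or "wrist"; returns the picture (480x640x3 uint8, red, green, blue); there is no depth.
- camera_params(name): a dict with "fx", "fy", "cx", "cy" (pixels), "distortion" ([k1, k2, p1, p2, k3] as OpenCV has them; the pictures are not rectified), "eye" and "attitude" of the camera in the world. Camera axes: x right, y up, looking along -z (the intrinsics and any distortion apply to the point x, -y, -z); pixel columns grow to the right and rows downward; lengths in m; the calibration is good to about 2 mm. A picture is of the moment at which its call begins: read the wrist's pose just before it. camera_params takes no time and is no camera call; for the wrist camera it gives the pose at the moment of the call.
- workorder.job_done(): hands the job in; it is judged then, once.
The state is a dict: "t": time; "qpos": joint angles; "qvel": joint speeds; "effort": joint torques, N m; "ee_pos": TCP position; "ee_rot": TCP orientation; "ft_force": force on the tool from outside, world axes, zero at the start; "wrist_torque": the same for the moment, N m; "grip_width": finger opening in m; "gripper_force": force on a finger pad.
Only numpy, scipy, OpenCV 4.12 (cv2) and the standard library are available. Lean on these libraries where they do the work, as an engineer would, in place of code of your own. Each camera call takes 0.05 s, during which the arm holds its last target. There are 200 camera calls.

## Working session

There is one attempt and no reset: what is moved stays moved. The work goes in short steps, Python scripts to look and compute and a tool call to move; the robot and the scene stay as the last step left them, time stands still between calls to the robot, and variables do not carry over. Pictures are saved under pics/ and viewed, at most 10 in all, crops included, and the job is handed in when it is done.

Besides the shell and the picture viewer there is one more tool, called after "Call:" as name(argument=value, ...), one argument or row to a line, values as JSON. apply_moves: Moves the arm, as the interface text tells. Its arguments: {"type":"object","properties":{"steps":{"type":"array","items":{"type":"object","properties":{"dp":{"type":"array","items":{"type":"number","minimum":-1,"maximum":1}},"twist":{"type":"array","items":{"type":"number","minimum":-1,"maximum":1}}}}},"claw":{"type":"number"},"grip_force":{"type":"number"}},"required":["steps"]}

```bash
mkdir -p pics
cat > h.py <<'E'
import numpy as np, cv2
from plant import ctrl, read_camera, camera_params, workorder
def K(p): return np.array([[p['fx'],0,p['cx']],[0,p['fy'],p['cy']],[0,0,1.]])
def ray(p,uv):
    q=cv2.undistortPoints(np.array([[uv]],float),K(p),np.array(p['distortion'],float))[0,0]
    d=np.array(p['attitude'])@np.array([q[0],-q[1],-1.])
    return np.array(p['eye']),d/np.linalg.norm(d)
def onz(p,uv,z):
    e,d=ray(p,uv); return e+d*(z-e[2])/d[2]
def proj(p,X):
    c=np.array(p['attitude']).T@(np.array(X,float)-np.array(p['eye'])); c=np.array([[c[0],-c[1],-c[2]]])
    return cv2.projectPoints(c,np.zeros(3),np.zeros(3),K(p),np.array(p['distortion'],float))[0][0,0]
def two(p1,u1,p2,u2):
    e1,d1=ray(p1,u1);e2,d2=ray(p2,u2)
    s=np.linalg.lstsq(np.c_[d1,-d2],e2-e1,rcond=None)[0]
    a,b=e1+s[0]*d1,e2+s[1]*d2
    return (a+b)/2,np.linalg.norm(a-b)
def snap(n,f):
    p=camera_params(n); im=read_camera(n); cv2.imwrite('pics/'+f,im[:,:,::-1]); return p,im
E
python3 - <<'E'
from h import *
for n in ('top','side','wrist'):
    p,im=snap(n,n+'0.png'); print(n,np.round(p['eye'],3),np.round(p['attitude'],3).tolist(),p['fx'],p['distortion'])
o=ctrl.observe();print(o['t'],o['ee_rot'],o['ft_force'])
E
```

```text
top [0.434 0.021 1.73 ] [[-0.013, 0.998, -0.069], [-1.0, -0.013, 0.009], [0.008, 0.069, 0.998]] 604.6288598706399 [0.0204518 0.        0.        0.        0.       ]
side [0.38  0.716 0.865] [[-0.973, 0.151, -0.174], [-0.229, -0.701, 0.675], [-0.02, 0.697, 0.717]] 438.4223238152869 [-0.01660819  0.          0.          0.          0.        ]
wrist [0.082 0.625 0.383] [[0.256, -0.918, -0.302], [0.967, 0.243, 0.081], [-0.001, -0.313, 0.95]] 422.77603062733533 [0.02087767 0.         0.         0.         0.        ]
0.15 [[-9.66457497e-01  2.56826461e-01 -2.75159526e-04]
 [ 2.56826595e-01  9.66456548e-01 -1.35678299e-03]
 [-8.25280473e-05 -1.38194137e-03 -9.99999042e-01]] [-0.89188644 -0.09239916  0.20832512]
```

View pics/top0.png

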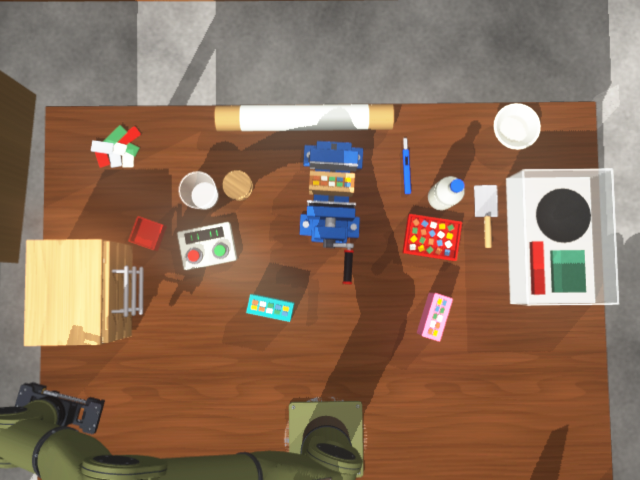

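View pics/side0.png

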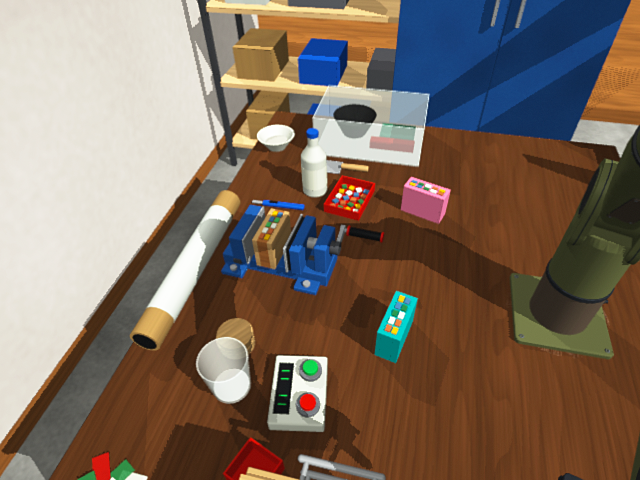

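Top view: the vise is at (331,195), with the block with wood sides and tiles at (331,182) between its jaws. The black crank handle with red ends is at (348,267). The timer is at (207,247), red key at (194,256), green key at (221,251).

Look-alikes: turquoise block (270,307), pink block (436,316), red tray (433,237), red box (146,233), and the red and green pieces at top left and in the bin. By the description I choose the black handle attached to the vise and the round keys on the white timer.

Run:
```python
from h import *
pt,ps=camera_params('top'),camera_params('side')
T=cv2.imread('pics/top0.png');S=cv2.imread('pics/side0.png')
def blobs(im,x0,y0,x1,y1,f):
    hsv=cv2.cvtColor(im,cv2.COLOR_BGR2HSV).astype(int)
    m=np.zeros(im.shape[:2],np.uint8); m[y0:y1,x0:x1]=f(hsv)[y0:y1,x0:x1]
    n,l,s,c=cv2.connectedComponentsWithStats(m); return [(s[i].tolist(),c[i].round(1).tolist()) for i in range(1,n) if s[i][4]>7]
red=lambda h:((h[...,0]<8)|(h[...,0]>172))&(h[...,1]>170)&(h[...,2]>90)
grn=lambda h:(h[...,0]>45)&(h[...,0]<80)&(h[...,1]>120)&(h[...,2]>80)
blk=lambda h:(h[...,2]<40)
blu=lambda h:(h[...,0]>100)&(h[...,0]<125)&(h[...,1]>150)
for nm,im,b in(('top',T,(170,220,245,275)),('side',S,(260,350,335,435))):
    print(nm,'red',blobs(im,*b,red),'grn',blobs(im,*b,grn))
print('top h',blobs(T,338,240,360,290,red),blobs(T,338,240,360,290,blk))
print('side h',blobs(S,335,220,395,250,red),blobs(S,335,220,395,250,blk))
a=cv2.resize(T[130:300,280:390],None,fx=3.5,fy=3.5,interpolation=cv2.INTER_CUBIC)
b=cv2.resize(S[190:305,215:395],None,fx=2.2,fy=2.2,interpolation=cv2.INTER_CUBIC)
c=np.zeros((600,800,3),np.uint8);c[:a.shape[0],:a.shape[1]]=a[:600];c[:b.shape[0],390:390+b.shape[1]]=b
W=cv2.imread('pics/wrist0.png');w=cv2.resize(W,(400,300));c[300:600,395:795]=w
cv2.imwrite('pics/c1.png',c)
```

```text
top red [([188, 251, 10, 9, 71], [192.8, 255.2])] grn [([215, 246, 10, 9, 76], [219.4, 250.0])]
side red [([300, 394, 16, 17, 217], [307.3, 402.0])] grn [([303, 360, 15, 16, 196], [310.0, 367.3]), ([282, 370, 8, 2, 16], [285.5, 370.5]), ([281, 378, 8, 2, 16], [284.5, 378.5]), ([279, 394, 9, 3, 19], [283.5, 394.9]), ([278, 403, 8, 2, 15], [281.3, 403.5])]
top h [([344, 249, 10, 4, 28], [348.4, 250.9]), ([342, 281, 10, 4, 34], [346.7, 282.5])] [([345, 253, 7, 25, 81], [348.2, 263.0])]
side h [([346, 225, 4, 11, 27], [347.6, 230.1]), ([380, 232, 4, 10, 28], [381.4, 236.5])] [([349, 227, 32, 14, 269], [364.5, 233.6])]
```

View pics/c1.png

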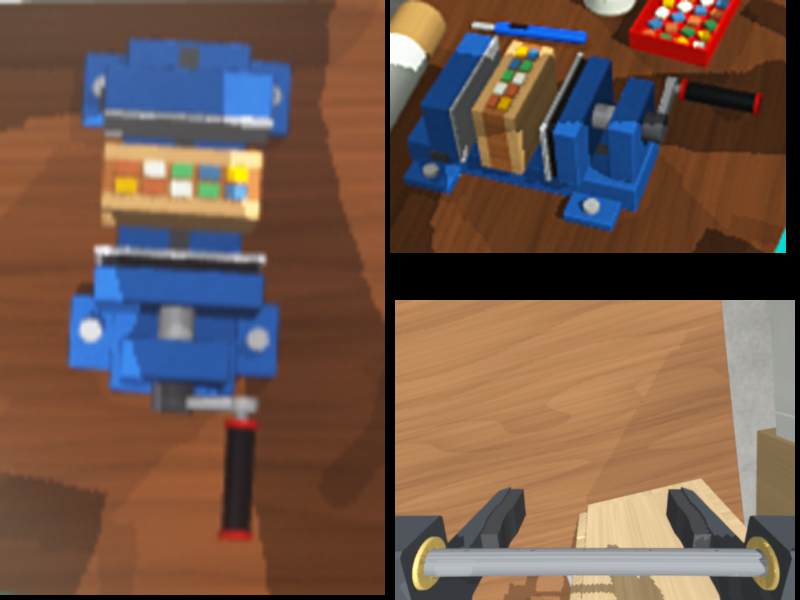

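Run:
```python
from h import *
pt,ps=camera_params('top'),camera_params('side')
q=lambda a,b:two(pt,a,ps,b)
A=q((348.4,250.9),(347.6,230.1));B=q((346.7,282.5),(381.4,236.5));R=q((192.8,255.2),(307.3,402));G=q((219.4,250),(310,367.3))
for n,v in zip(('far','near','red','green'),(A,B,R,G)):print(n,v[0].round(4),round(v[1],4))
d=A[0]-B[0];print('yaw',np.arctan2(d[1],d[0]),np.linalg.norm(d),'mid',(A[0]+B[0])/2)
c=lambda u,v:(280+u/3.5,130+v/3.5)
for z in(.02,):
  P=[onz(pt,c(*x),z)[:2] for x in((90,330),(258,339),(98,90),(277,97))];print(np.round(P,4).tolist())
  m=(P[0]+P[1])/2;k=(P[2]+P[3])/2;e=k-m;print('bolt axis',np.arctan2(e[1],e[0]),'lat',np.arctan2(*(-(P[0]-P[1])[[0]],(P[0]-P[1])[[1]])),'centre',(m+k)/2)
print('hub',onz(pt,c(170,397),.1))
# block top edges, z=.13
for n,x in(('blk far L',(107,148)),('far R',(262,153)),('near L',(103,222)),('near R',(259,219))):print(n,onz(pt,c(*x),.13)[:2].round(4))
print('jaw plate',onz(pt,c(96,250),.125)[:2],onz(pt,c(265,258),.125)[:2],'rear',onz(pt,c(105,133),.125)[:2],onz(pt,c(272,140),.125)[:2])
```

```text
far [ 0.5188 -0.0653  0.1082] 0.0006
near [ 0.4338 -0.0593  0.1092] 0.0015
red [0.5141 0.3632 0.0504] 0.0033
green [0.5277 0.2898 0.0493] 0.0032
yaw -0.07006400029361179 0.08526183839241352 mid [ 0.47627841 -0.06231399  0.10867526]
[[0.601, 0.0501], [0.5919, -0.0862], [0.7979, 0.0413], [0.7904, -0.105]]
bolt axis -0.06978730247309954 lat [-0.06611304] centre [ 0.69531505 -0.02496804]
hub [ 0.54044515 -0.01243149  0.1       ]
blk far L [0.7296 0.0336]
far R [ 0.7244 -0.0847]
near L [0.6727 0.0374]
near R [ 0.6736 -0.0816]
jaw plate [0.65199502 0.04302546] [ 0.64428523 -0.08595944] rear [0.74217527 0.03508143] [ 0.73526027 -0.09286184]
```

Crop check: the black handle with red ends sits on the crank arm, pin towards -y and about 76° clockwise from the top. The tiled wood block stands between the jaws. Everything agrees with the bolt positions (yaw -0.07, axis point (0.480,-0.009,0.095)). I'll start moving.

Call:
apply_moves(
  steps=[
    {"dp":[0,0,0],"twist":[0,0,-0.06]},
    {"dp":[0,0,0],"twist":[0,0,-0.06]},
    {"dp":[-0.05,-0.09,0]},
    {"dp":[-0.05,-0.09,0]},
    {"dp":[-0.05,-0.09,0]},
    {"dp":[-0.05,-0.09,0]},
    {"dp":[-0.05,-0.09,0]},
    {"dp":[-0.05,-0.09,0]},
  ],
  claw=1,
  grip_force=20,
)

```text
invalid input
```

Call:
apply_moves(
  steps=[
    {"dp":[-0.05,-0.09,0]},
    {"dp":[-0.05,-0.09,0]},
    {"dp":[-0.05,-0.09,0]},
    {"dp":[-0.05,-0.09,0]},
    {"dp":[-0.05,-0.09,0]},
    {"dp":[-0.05,-0.09,0]},
    {"dp":[-0.05,-0.09,0]},
    {"dp":[0,0,0]},
  ],
)

```text
invalid input
```

Call:
apply_moves(
  steps=[
    {"dp":[0,0,0],"twist":[0,0,-0.06]},
    {"dp":[0,0,0],"twist":[0,0,-0.06]},
    {"dp":[-0.05,-0.09,0],"twist":[0,0,0]},
    {"dp":[-0.05,-0.09,0],"twist":[0,0,0]},
    {"dp":[-0.05,-0.09,0],"twist":[0,0,0]},
    {"dp":[-0.05,-0.09,0],"twist":[0,0,0]},
    {"dp":[-0.05,-0.09,0],"twist":[0,0,0]},
    {"dp":[-0.05,-0.09,0],"twist":[0,0,0]},
  ],
  claw=1,
  grip_force=20,
)

```text
t: 1.15
ee_pos: [0.2915, 0.3225, 0.2387]
ee_rot: [[-0.997, 0.071, 0.0], [0.071, 0.997, -0.0], [-0.0, -0.0, -1.0]]
ft_force: [1.9, -0.7, -0.0]
grip_width: 0.088
gripper_force: 0.0
```

Call:
apply_moves(
  steps=[
    {"dp":[-0.05,-0.093,0],"twist":[0,0,0]},
    {"dp":[-0.05,-0.093,0],"twist":[0,0,0]},
    {"dp":[-0.05,-0.093,0],"twist":[0,0,0]},
    {"dp":[-0.05,-0.093,0],"twist":[0,0,0]},
    {"dp":[-0.05,-0.093,0],"twist":[0,0,0]},
    {"dp":[-0.05,-0.093,0],"twist":[0,0,0]},
    {"dp":[-0.05,-0.093,0],"twist":[0,0,0]},
    {"dp":[-0.05,-0.093,0],"twist":[0,0,0]},
  ],
)

```text
t: 2.15
ee_pos: [0.4644, -0.0629, 0.2387]
ee_rot: [[-0.997, 0.071, 0.0], [0.071, 0.997, 0.0], [-0.0, 0.0, -1.0]]
ft_force: [0.9, 0.6, -0.2]
grip_width: 0.088
gripper_force: 0.0
```

Run:
```python
from h import *
o=ctrl.observe();print(o['t'],o['ee_pos'],o['ft_force'],np.round(o['qpos'],2))
p,im=snap('wrist','w1.png')
for X in((.5188,-.0653,.109),(.4338,-.0593,.109),(.4763,-.0623,.109)):print(proj(p,X).round(0))
o=ctrl.observe();print(o['ee_pos'])
```

```text
2.15 [ 0.46442977 -0.06290866  0.23869761] [ 0.91061035  0.61595847 -0.17395438] [ 0.26  0.5  -0.34  2.02  0.26  0.66  1.25]
[322. 302.]
[322. 184.]
[322. 245.]
[ 0.46695938 -0.07118702  0.23847867]
```

View pics/w1.png

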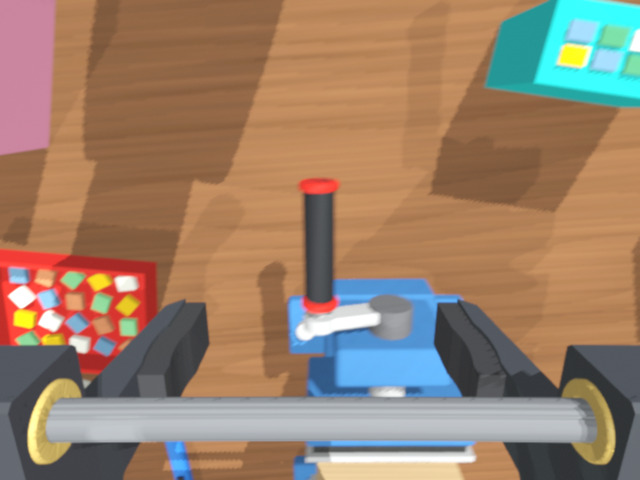

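The wrist picture shows the handle from (319,185) to (321,303), within 3 px of the predicted positions. I'll correct y and descend over it.

Call:
apply_moves(
  steps=[
    {"dp":[0,0.018,0.05],"twist":[0,0,0]},
    {"dp":[0,0,0.08],"twist":[0,0,0]},
    {"dp":[0,0,0.08],"twist":[0,0,0]},
    {"dp":[0,0,0.06],"twist":[0,0,0]},
    {"dp":[0,0,0.02],"twist":[0,0,0]},
    {"dp":[0,0,0],"twist":[0,0,0]},
  ],
)

```text
t: 2.95
ee_pos: [0.4645, -0.0521, 0.0936]
ee_rot: [[-0.997, 0.071, -0.001], [0.071, 0.997, -0.0], [0.001, -0.0, -1.0]]
ft_force: [-0.4, -0.0, 0.5]
grip_width: 0.0883
gripper_force: 0.0
```

Call:
apply_moves(
  steps=[
    {"dp":[0,-0.019,0.007],"twist":[0,0,0]},
    {"dp":[0,0,0],"twist":[0,0,0]},
  ],
)

```text
t: 3.2
ee_pos: [0.4641, -0.0631, 0.0908]
ee_rot: [[-0.997, 0.073, 0.001], [0.073, 0.997, -0.001], [-0.001, -0.001, -1.0]]
ft_force: [0.5, 0.2, -0.4]
grip_width: 0.088
gripper_force: 0.0
```

Call:
apply_moves(
  steps=[
    {"dp":[0,0,0],"twist":[0,0,0]},
    {"dp":[0,0,0],"twist":[0,0,0]},
    {"dp":[0,0,0],"twist":[0,0,0]},
    {"dp":[0,0,0],"twist":[0,0,0]},
    {"dp":[0,0,0],"twist":[0,0,0]},
  ],
  claw=-1,
  grip_force=35,
)

```text
t: 3.82
ee_pos: [0.4639, -0.0617, 0.0902]
ee_rot: [[-0.997, 0.071, -0.0], [0.071, 0.997, 0.0], [0.0, 0.0, -1.0]]
ft_force: [-0.3, -0.3, 1.0]
grip_width: 0.0404
gripper_force: 0.0
```

Call:
apply_moves(
  steps=[
    {"dp":[0,0,0],"twist":[0,0,0]},
    {"dp":[0,0,0],"twist":[0,0,0]},
    {"dp":[0,0,0],"twist":[0,0,0]},
    {"dp":[0,0,0],"twist":[0,0,0]},
  ],
)

```text
t: 4.32
ee_pos: [0.4636, -0.0627, 0.0901]
ee_rot: [[-0.997, 0.072, -0.001], [0.072, 0.997, -0.001], [0.001, -0.001, -1.0]]
ft_force: [-0.2, -4.0, -1.7]
grip_width: 0.0201
gripper_force: 35.0
```

Call:
apply_moves(
  steps=[
    {"dp":[0,-0.0033,0.0381],"twist":[0,0,0]},
    {"dp":[0,0.0099,0.0369],"twist":[0,0,0]},
    {"dp":[0,0.0219,0.0313],"twist":[0,0,0]},
  ],
)

```text
t: 4.7
ee_pos: [0.4649, -0.0475, 0.0369]
ee_rot: [[-0.997, 0.072, 0.0], [0.072, 0.997, 0.0], [-0.0, 0.0, -1.0]]
ft_force: [-0.7, 3.8, 10.4]
grip_width: 0.0203
gripper_force: 34.4
```

Call:
apply_moves(
  steps=[
    {"dp":[0,0.0313,0.0219],"twist":[0,0,0]},
    {"dp":[0,0.0369,0.0099],"twist":[0,0,0]},
    {"dp":[0,0.0381,-0.0033],"twist":[0,0,0]},
    {"dp":[0,0.0346,-0.0161],"twist":[0,0,0]},
    {"dp":[0,0.027,-0.027],"twist":[0,0,0]},
    {"dp":[0,0.0161,-0.0346],"twist":[0,0,0]},
  ],
)

```text
t: 5.45
ee_pos: [0.4706, 0.0434, 0.0615]
ee_rot: [[-0.997, 0.072, -0.002], [0.072, 0.997, -0.002], [0.002, -0.002, -1.0]]
ft_force: [1.6, -8.3, -4.6]
grip_width: 0.0205
gripper_force: 35.1
```

Call:
apply_moves(
  steps=[
    {"dp":[0,0.0033,-0.0381],"twist":[0,0,0]},
    {"dp":[0,-0.0099,-0.0369],"twist":[0,0,0]},
    {"dp":[0,-0.0219,-0.0313],"twist":[0,0,0]},
    {"dp":[0,-0.0313,-0.0219],"twist":[0,0,0]},
    {"dp":[0,-0.0369,-0.0099],"twist":[0,0,0]},
  ],
)

```text
t: 6.08
ee_pos: [0.4678, -0.0003, 0.1313]
ee_rot: [[-0.998, 0.067, 0.001], [0.067, 0.998, 0.005], [-0.001, 0.005, -1.0]]
ft_force: [-0.3, 6.2, -1.4]
grip_width: 0.0202
gripper_force: 35.0
```

Call:
apply_moves(
  steps=[
    {"dp":[0,-0.0381,0.0033],"twist":[0,0,0]},
    {"dp":[0,-0.0346,0.0161],"twist":[0,0,0]},
    {"dp":[0,-0.027,0.027],"twist":[0,0,0]},
    {"dp":[0,-0.0161,0.0346],"twist":[0,0,0]},
    {"dp":[0,-0.0033,0.0381],"twist":[0,0,0]},
    {"dp":[0,0.0099,0.0369],"twist":[0,0,0]},
    {"dp":[0,0.0219,0.0313],"twist":[0,0,0]},
  ],
)

```text
t: 6.95
ee_pos: [0.4649, -0.0475, 0.0368]
ee_rot: [[-0.997, 0.072, 0.0], [0.072, 0.997, 0.0], [-0.0, 0.0, -1.0]]
ft_force: [-0.5, 2.1, 9.8]
grip_width: 0.0202
gripper_force: 34.4
```

Call:
apply_moves(
  steps=[
    {"dp":[0,0.0313,0.0219],"twist":[0,0,0]},
    {"dp":[0,0.0369,0.0099],"twist":[0,0,0]},
    {"dp":[0,0.0381,-0.0033],"twist":[0,0,0]},
    {"dp":[0,0.0346,-0.0161],"twist":[0,0,0]},
    {"dp":[0,0.027,-0.027],"twist":[0,0,0]},
    {"dp":[0,0.0161,-0.0346],"twist":[0,0,0]},
  ],
)

```text
t: 7.7
ee_pos: [0.4706, 0.0433, 0.0615]
ee_rot: [[-0.997, 0.072, -0.002], [0.072, 0.997, -0.002], [0.002, -0.002, -1.0]]
ft_force: [2.3, -9.5, -4.3]
grip_width: 0.0204
gripper_force: 35.1
```

Run:
```python
from h import *
p,im=snap('top','t2.png')
p2,im2=snap('side','s2.png')
o=ctrl.observe();print(o['t'],o['ee_pos'].round(4),o['ft_force'].round(2))
a=cv2.resize(im[125:265,280:390,::-1],None,fx=3.5,fy=3.5,interpolation=cv2.INTER_CUBIC)
b=cv2.resize(im2[190:305,215:395,::-1],None,fx=2.2,fy=2.2,interpolation=cv2.INTER_CUBIC)
c=np.zeros((500,800,3),np.uint8);c[:a.shape[0],:a.shape[1]]=a;c[:b.shape[0],390:390+b.shape[1]]=b
cv2.imwrite('pics/c2.png',c)
```

```text
7.8 [0.4707 0.0437 0.0628] [-1.53 -3.73  5.08]
```

View pics/c2.png

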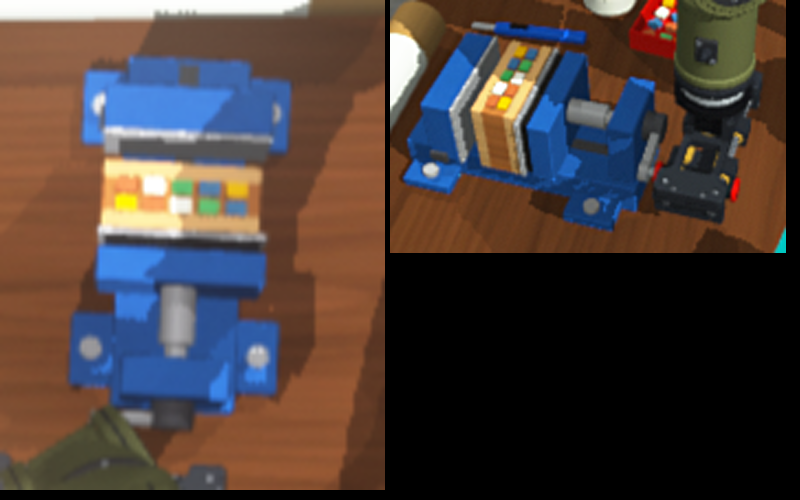

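The side and top crops show the jaw plate just at the block and the block nearly square, about 10 mm short of the rear jaw. I'll go on in smaller portions, comparing forces at the same angles.

Call:
apply_moves(
  steps=[
    {"dp":[0,0.0033,-0.0381],"twist":[0,0,0]},
    {"dp":[0,-0.0099,-0.0369],"twist":[0,0,0]},
    {"dp":[0,-0.0219,-0.0313],"twist":[0,0,0]},
    {"dp":[0,-0.0313,-0.0219],"twist":[0,0,0]},
    {"dp":[0,-0.0369,-0.0099],"twist":[0,0,0]},
  ],
)

```text
t: 8.43
ee_pos: [0.4679, -0.0001, 0.1313]
ee_rot: [[-0.998, 0.066, 0.001], [0.066, 0.998, 0.005], [-0.001, 0.005, -1.0]]
ft_force: [-0.5, 6.3, -0.1]
grip_width: 0.0204
gripper_force: 34.9
```

Call:
apply_moves(
  steps=[
    {"dp":[0,-0.0381,0.0033],"twist":[0,0,0]},
    {"dp":[0,-0.0346,0.0161],"twist":[0,0,0]},
    {"dp":[0,-0.027,0.027],"twist":[0,0,0]},
  ],
)

```text
t: 8.8
ee_pos: [0.4643, -0.0546, 0.1084]
ee_rot: [[-0.997, 0.072, 0.001], [0.072, 0.997, -0.001], [-0.001, -0.0, -1.0]]
ft_force: [-1.2, 1.9, 4.3]
grip_width: 0.0203
gripper_force: 34.7
```

Call:
apply_moves(
  steps=[
    {"dp":[0,-0.0161,0.0346],"twist":[0,0,0]},
    {"dp":[0,-0.0033,0.0381],"twist":[0,0,0]},
  ],
)

```text
t: 9.05
ee_pos: [0.4637, -0.0642, 0.0711]
ee_rot: [[-0.997, 0.072, 0.001], [0.072, 0.997, -0.0], [-0.001, -0.0, -1.0]]
ft_force: [-0.5, 1.6, 4.7]
grip_width: 0.0206
gripper_force: 34.7
```

Call:
apply_moves(
  steps=[
    {"dp":[0,0.0099,0.0369],"twist":[0,0,0]},
    {"dp":[0,0.0219,0.0313],"twist":[0,0,0]},
  ],
)

```text
t: 9.3
ee_pos: [0.465, -0.0474, 0.0367]
ee_rot: [[-0.997, 0.072, 0.0], [0.072, 0.997, 0.0], [-0.0, 0.0, -1.0]]
ft_force: [-1.5, 3.3, 10.7]
grip_width: 0.0205
gripper_force: 34.4
```

Call:
apply_moves(
  steps=[
    {"dp":[0,0.0313,0.0219],"twist":[0,0,0]},
    {"dp":[0,0.0369,0.0099],"twist":[0,0,0]},
  ],
)

```text
t: 9.55
ee_pos: [0.4674, -0.0133, 0.0213]
ee_rot: [[-0.997, 0.072, 0.0], [0.072, 0.997, -0.0], [-0.0, -0.0, -1.0]]
ft_force: [-2.3, -3.4, 23.8]
grip_width: 0.0202
gripper_force: 33.7
```

Call:
apply_moves(
  steps=[
    {"dp":[0,0.0381,-0.0033],"twist":[0,0,0]},
    {"dp":[0,0.0346,-0.0161],"twist":[0,0,0]},
  ],
)

```text
t: 9.8
ee_pos: [0.4693, 0.021, 0.0309]
ee_rot: [[-0.997, 0.074, -0.002], [0.074, 0.997, -0.003], [0.002, -0.003, -1.0]]
ft_force: [0.4, -11.6, 6.1]
grip_width: 0.0203
gripper_force: 34.6
```

Call:
apply_moves(
  steps=[
    {"dp":[0,0.027,-0.027],"twist":[0,0,0]},
    {"dp":[0,0.0161,-0.0346],"twist":[0,0,0]},
  ],
)

```text
t: 10.05
ee_pos: [0.4706, 0.0433, 0.0614]
ee_rot: [[-0.997, 0.072, -0.002], [0.072, 0.997, -0.002], [0.002, -0.002, -1.0]]
ft_force: [2.3, -7.9, -4.4]
grip_width: 0.0205
gripper_force: 35.1
```

Run:
```python
from h import *
p,im=snap('top','t3.png')
p2,im2=snap('side','s3.png')
a=cv2.resize(im[125:265,280:390,::-1],None,fx=3.5,fy=3.5,interpolation=cv2.INTER_CUBIC)
b=cv2.resize(im2[190:305,215:395,::-1],None,fx=2.2,fy=2.2,interpolation=cv2.INTER_CUBIC)
c=np.zeros((500,800,3),np.uint8);c[:a.shape[0],:a.shape[1]]=a;c[:b.shape[0],390:390+b.shape[1]]=b
cv2.imwrite('pics/c3.png',c)
```

```text
(no output)
```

View pics/c3.png

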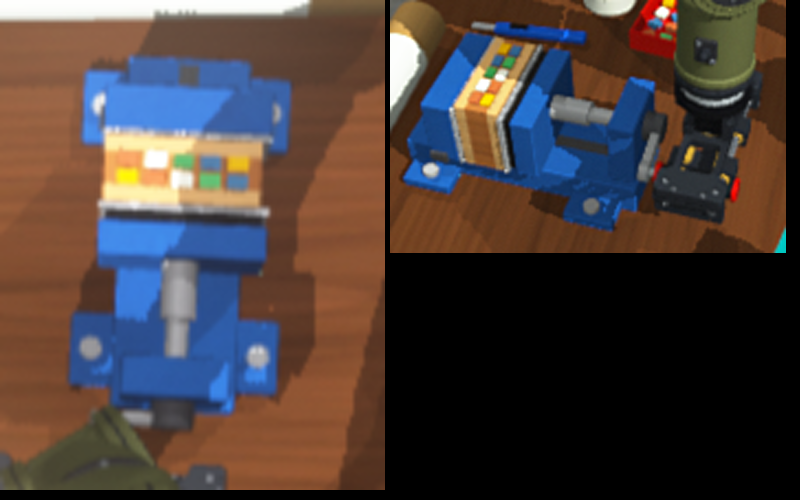

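The crop shows the block square, its far edge now within about 1–3 mm of the rear plate and the handle still running free. I'll take small steps now.

Call:
apply_moves(
  steps=[
    {"dp":[0,0.0033,-0.0381],"twist":[0,0,0]},
    {"dp":[0,-0.0099,-0.0369],"twist":[0,0,0]},
  ],
)

```text
t: 10.4
ee_pos: [0.4705, 0.0413, 0.0988]
ee_rot: [[-0.998, 0.07, -0.002], [0.07, 0.998, 0.0], [0.002, 0.0, -1.0]]
ft_force: [1.9, -5.4, -9.9]
grip_width: 0.0205
gripper_force: 35.3
```

Call:
apply_moves(
  steps=[
    {"dp":[0,-0.0219,-0.0313],"twist":[0,0,0]},
    {"dp":[0,-0.0313,-0.0219],"twist":[0,0,0]},
  ],
)

```text
t: 10.65
ee_pos: [0.469, 0.0173, 0.1255]
ee_rot: [[-0.998, 0.067, -0.0], [0.067, 0.998, 0.004], [0.0, 0.004, -1.0]]
ft_force: [1.8, 3.2, -12.8]
grip_width: 0.0206
gripper_force: 35.4
```

Call:
apply_moves(
  steps=[
    {"dp":[0,-0.0369,-0.0099],"twist":[0,0,0]},
  ],
)

```text
t: 10.78
ee_pos: [0.4679, 0.0011, 0.131]
ee_rot: [[-0.998, 0.065, 0.001], [0.065, 0.998, 0.007], [-0.001, 0.007, -1.0]]
ft_force: [-1.3, 11.3, -0.1]
grip_width: 0.0204
gripper_force: 34.9
```

Call:
apply_moves(
  steps=[
    {"dp":[0,0,0],"twist":[0,0,0]},
    {"dp":[0,0,0],"twist":[0,0,0]},
    {"dp":[0,0,0],"twist":[0,0,0]},
  ],
)

```text
t: 11.15
ee_pos: [0.4676, -0.0021, 0.1313]
ee_rot: [[-0.998, 0.069, 0.0], [0.069, 0.998, 0.002], [-0.0, 0.002, -1.0]]
ft_force: [-2.3, 1.9, 9.4]
grip_width: 0.0201
gripper_force: 34.4
```

About 5 N above free running, so firm and well below crushing. Release.

Call:
apply_moves(
  steps=[
    {"dp":[0,0,0],"twist":[0,0,0]},
    {"dp":[0,0,0],"twist":[0,0,0]},
    {"dp":[0,0,0],"twist":[0,0,0]},
    {"dp":[0,0,0],"twist":[0,0,0]},
    {"dp":[0,0,0],"twist":[0,0,0]},
  ],
  claw=1,
)

```text
t: 11.78
ee_pos: [0.468, -0.004, 0.1306]
ee_rot: [[-0.997, 0.071, -0.0], [0.071, 0.997, 0.0], [0.0, 0.0, -1.0]]
ft_force: [-0.2, -0.3, 0.1]
grip_width: 0.0684
gripper_force: 0.0
```

Call:
apply_moves(
  steps=[
    {"dp":[0,0,-0.05],"twist":[0,0,0]},
    {"dp":[0,0,-0.06],"twist":[0,0,0]},
    {"dp":[0,0,-0.06],"twist":[0,0,0]},
    {"dp":[0,0,0],"twist":[0,0,0]},
    {"dp":[0,0,0],"twist":[0,0,0]},
  ],
  claw=-1,
)

```text
t: 12.4
ee_pos: [0.4676, -0.0041, 0.2151]
ee_rot: [[-0.997, 0.071, -0.001], [0.071, 0.997, -0.0], [0.001, -0.0, -1.0]]
ft_force: [0.2, 0.1, 0.0]
grip_width: 0.0221
gripper_force: 0.0
```

Run:
```python
from h import *
p,im=snap('top','t4.png')
p2,im2=snap('side','s4.png')
o=ctrl.observe();print(o['t'],o['ee_pos'].round(4),o['ft_force'].round(2),o['grip_width'])
a=cv2.resize(im[125:265,280:390,::-1],None,fx=3.5,fy=3.5,interpolation=cv2.INTER_CUBIC)
b=cv2.resize(im2[190:305,215:395,::-1],None,fx=2.2,fy=2.2,interpolation=cv2.INTER_CUBIC)
c=np.zeros((500,800,3),np.uint8);c[:a.shape[0],:a.shape[1]]=a;c[:b.shape[0],390:390+b.shape[1]]=b
cv2.imwrite('pics/c4.png',c)
```

```text
12.5 [ 0.4672 -0.0041  0.2147] [ 0.52 -0.52 -0.51] 0.014378435647220746
```

View pics/c4.png

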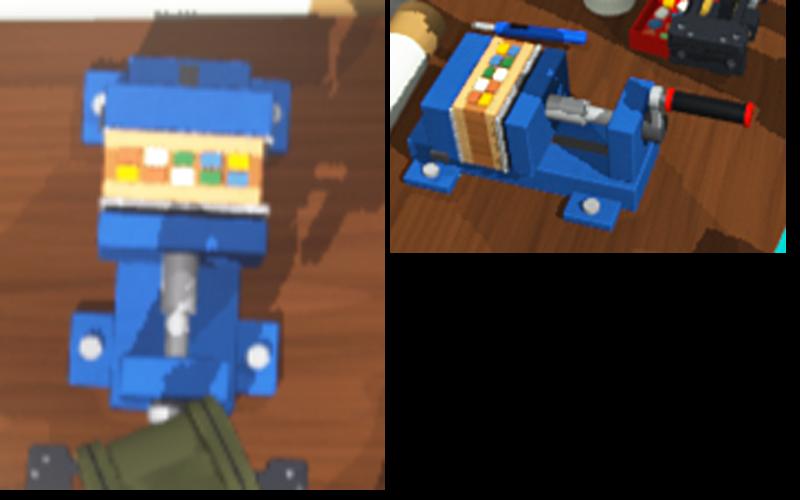

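The crop shows the block flush with the rear jaw, its rubber backing squeezed, and the handle free near the top. Next is the red key.

Call:
apply_moves(
  steps=[
    {"dp":[-0.006,0.1,0],"twist":[0,0,0]},
    {"dp":[-0.006,0.1,0],"twist":[0,0,0]},
    {"dp":[-0.006,0.1,0],"twist":[0,0,0]},
    {"dp":[-0.006,0.11,0],"twist":[0,0,0]},
    {"dp":[-0.006,0.11,0],"twist":[0,0,0]},
    {"dp":[-0.006,0.11,0],"twist":[0,0,0]},
    {"dp":[-0.006,0.11,0],"twist":[0,0,0]},
    {"dp":[0,0,0],"twist":[0,0,0]},
  ],
)

```text
t: 13.5
ee_pos: [0.5131, 0.3695, 0.2141]
ee_rot: [[-0.998, 0.064, -0.002], [0.064, 0.998, 0.003], [0.002, 0.003, -1.0]]
ft_force: [-0.2, -0.1, 1.8]
grip_width: 0.0005
gripper_force: 0.0
```

Call:
apply_moves(
  steps=[
    {"dp":[0,0,0.08],"twist":[0,0,0]},
    {"dp":[0,0,0.08],"twist":[0,0,0]},
    {"dp":[0,0,0.04],"twist":[0,0,0]},
    {"dp":[0,0,0],"twist":[0,0,0]},
    {"dp":[0,0,0],"twist":[0,0,0]},
  ],
)

```text
t: 14.12
ee_pos: [0.5157, 0.3631, 0.1162]
ee_rot: [[-0.997, 0.072, 0.001], [0.072, 0.997, -0.0], [-0.001, 0.0, -1.0]]
ft_force: [0.0, 0.3, 0.3]
grip_width: 0.0004
gripper_force: 0.0
```

Run:
```python
from h import *
o=ctrl.observe();print(o['t'],o['ee_pos'].round(4),o['ft_force'].round(2),o['grip_width'])
p,im=snap('wrist','w5.png')
print(proj(p,(.5141,.3632,.0504)),proj(p,(.5277,.2898,.0493)))
hsv=cv2.cvtColor(im,cv2.COLOR_RGB2HSV).astype(int)
R=((hsv[...,0]<8)|(hsv[...,0]>172))&(hsv[...,1]>150)&(hsv[...,2]>80);G=(hsv[...,0]>45)&(hsv[...,0]<80)&(hsv[...,1]>120)&(hsv[...,2]>70)
for n,m in(('r',R),('g',G)):
    k,l,s,c=cv2.connectedComponentsWithStats(m.astype(np.uint8))
    for i in range(1,k):
        if s[i][4]>300: print(n,s[i],c[i].round(1),onz(p,c[i],.05).round(4))
```

```text
14.125 [0.5157 0.3631 0.1162] [0.   0.32 0.26] 0.0004165865854505949
[319.3440831  260.01480798] [187.72483181 291.41664579]
r [ 289  231   59   59 2699] [317.7 259.8] [0.514  0.3623 0.05  ]
r [  450   246   190   152 19629] [545.4 325.6] [0.5623 0.4866 0.05  ]
g [ 157  264   61   57 2713] [186.8 292.1] [0.5278 0.2895 0.05  ]
```

View pics/w5.png

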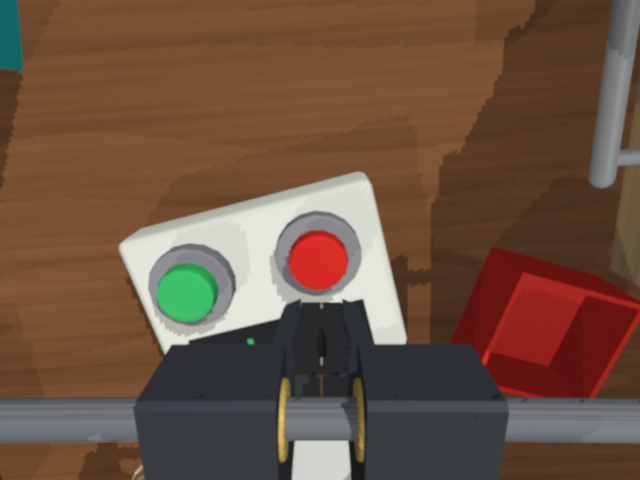

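The wrist picture shows the red key at (318,260), under the fingertips, and the green at (187,292); the positions are confirmed to 1 mm.

Call:
apply_moves(
  steps=[
    {"dp":[0,0,0.06],"twist":[0,0,0]},
    {"dp":[0,0,0.05],"twist":[0,0,0]},
    {"dp":[0,0,0.012],"twist":[0,0,0]},
    {"dp":[0,0,0.006],"twist":[0,0,0]},
    {"dp":[0,0,0],"twist":[0,0,0]},
  ],
)

```text
t: 14.8
ee_pos: [0.5156, 0.3636, 0.0528]
ee_rot: [[-0.997, 0.071, 0.001], [0.071, 0.997, 0.0], [-0.001, 0.0, -1.0]]
ft_force: [-1.1, -1.3, 3.1]
grip_width: 0.0003
gripper_force: 1.4
```

Call:
apply_moves(
  steps=[
    {"dp":[0,0,0.006],"twist":[0,0,0]},
    {"dp":[0,0,0.004],"twist":[0,0,0]},
    {"dp":[0,0,0],"twist":[0,0,0]},
  ],
)

```text
t: 15.18
ee_pos: [0.5159, 0.3639, 0.0501]
ee_rot: [[-0.997, 0.072, 0.002], [0.072, 0.997, 0.001], [-0.002, 0.001, -1.0]]
ft_force: [-5.2, -3.9, 22.2]
grip_width: 0.0003
gripper_force: 11.5
```

22 N is well past the 4 N needed at the bottom, so the red key is fully down. I'll raise and move to the green key.

Call:
apply_moves(
  steps=[
    {"dp":[0,0,-0.03],"twist":[0,0,0]},
    {"dp":[0,0,-0.05],"twist":[0,0,0]},
    {"dp":[0,0,-0.03],"twist":[0,0,0]},
    {"dp":[-0.017,-0.07,0],"twist":[0,0,0]},
    {"dp":[-0.017,-0.074,0],"twist":[0,0,0]},
    {"dp":[0,0,0],"twist":[0,0,0]},
    {"dp":[0,0,0],"twist":[0,0,0]},
  ],
)

```text
t: 16.05
ee_pos: [0.5272, 0.2916, 0.1019]
ee_rot: [[-0.997, 0.071, 0.0], [0.071, 0.997, 0.002], [-0.0, 0.002, -1.0]]
ft_force: [-0.3, 0.8, 0.8]
grip_width: 0.0002
gripper_force: 0.0
```

Call:
apply_moves(
  steps=[
    {"dp":[0,-0.003,0.06],"twist":[0,0,0]},
    {"dp":[0,0,0.03],"twist":[0,0,0]},
    {"dp":[0,0,0.006],"twist":[0,0,0]},
    {"dp":[0,0,0.006],"twist":[0,0,0]},
    {"dp":[0,0,0.004],"twist":[0,0,0]},
    {"dp":[0,0,0],"twist":[0,0,0]},
  ],
)

```text
t: 16.8
ee_pos: [0.5266, 0.2901, 0.0504]
ee_rot: [[-0.998, 0.071, 0.0], [0.071, 0.998, 0.001], [-0.0, 0.001, -1.0]]
ft_force: [-4.3, -0.0, 10.0]
grip_width: 0.0001
gripper_force: 5.3
```

Call:
apply_moves(
  steps=[
    {"dp":[0,0,0.003],"twist":[0,0,0]},
    {"dp":[0,0,0],"twist":[0,0,0]},
  ],
)

```text
t: 17.05
ee_pos: [0.5266, 0.2901, 0.0502]
ee_rot: [[-0.998, 0.071, 0.001], [0.071, 0.998, 0.001], [-0.001, 0.001, -1.0]]
ft_force: [-6.8, -1.3, 20.7]
grip_width: 0.0004
gripper_force: 10.4
```

Call:
apply_moves(
  steps=[
    {"dp":[0,0,-0.03],"twist":[0,0,0]},
    {"dp":[0,0,-0.06],"twist":[0,0,0]},
    {"dp":[0,0,-0.08],"twist":[0,0,0]},
    {"dp":[0,0,-0.08],"twist":[0,0,0]},
    {"dp":[0,0,0],"twist":[0,0,0]},
    {"dp":[0,0,0],"twist":[0,0,0]},
  ],
)

```text
t: 17.8
ee_pos: [0.5271, 0.2885, 0.1721]
ee_rot: [[-0.997, 0.072, 0.0], [0.072, 0.997, -0.0], [-0.0, -0.0, -1.0]]
ft_force: [0.2, 0.8, 0.1]
grip_width: 0.0003
gripper_force: 0.0
```

Run:
```python
from h import *
p,im=snap('wrist','w6.png');p,im2=snap('side','s6.png')
cv2.imwrite('pics/c6.png',np.hstack([cv2.resize(im,(400,300)),cv2.resize(im2,(400,300))])[:,:,::-1])
```

```text
(no output)
```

View pics/c6.png

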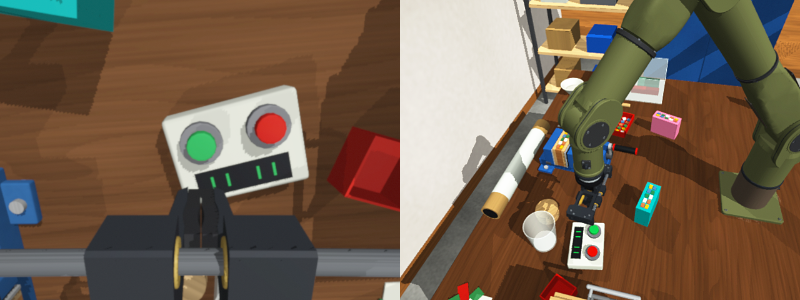

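Both keys are up (green (201,146) and red (271,128) in the left half), the gripper is clear of everything, and nothing has been displaced. I'll hand in.

```bash
python3 -c "
from plant import workorder
print(workorder.job_done())"
```

```text
the job is handed in; nothing more can be done
None
```

The job is handed in at about 18 s on the clock, verdict not shown: the block is clamped square at about 5 N over free running (roughly 65–85 N by estimate), the crank is released, the red then green keys were pressed fully and are up, and nothing else looked moved.

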